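Level the balance against a vacuum flange

ROBOT

A 7-joint arm with a two-finger parallel gripper is mounted at the origin on the work surface. World frame = base frame: x ahead of the robot, y to its left, z up, the work surface at z = 0. Lengths are in mm, angles in rad, forces in N, time in s.
With the tool pointing down it reaches from about 400 to 875 mm from the base axis. Payload 4.4 kg.
Tool frame: the origin (TCP) lies midway between the tips of the shut fingers; the grasp point (between the pads) lies 19 mm behind it; z points along the fingers, y is the line along which they close (so a half turn about z gives the same grasp; the last joint's range is limited). The gripper opens to 85 mm and grips with 20 to 120 N. Pads are 22 mm wide; open, the fingers measure 114 mm over their backs; the gripper's body (76 mm by 85 mm) begins 54 mm behind the grasp point. The pads swing forward as they close: fully open they stand 13 mm farther back than shut.
Start: joints at [-1.285, 0.628, 0.038, 1.517, -0.027, 0.996, -0.02], TCP at [223.959, 610.213, 231.313] pointing down, gripper open.
Joint ranges: [-3.06, 3.06], [-0.37, 2.12], [-1.25, 1.32], [0.18, 2.47], [-1.1, 4.24], [0.23, 1.98], [-2.94, 2.94]. Speed limits (rad/s): [2.57, 2.57, 3.14, 3.14, 3.14, 3.14, 3.14].

INTERFACE

Orientations are given as [roll, pitch, yaw] about the fixed x, y, z axes, in that order (R = Rz(yaw) Ry(pitch) Rx(roll)).
In Python, from cell import ctrl gives the robot as it stands. The module is installed in compiled form; this text tells all that it offers.
- The arm moves only by the tool step_arm, never from a script. Its argument "commands" is one flat list of numbers, 7 for each row, row after row: the shift along the tool's x, y, z in cm, then the turn, a rotation vector about the tool's x, y, z in rad, then the opening, from 0 (shut) to 1 (fully open). A call has 1 to 10 rows; each row is the pose to reach, as a shift and turn from the pose commanded when the call began, along the tool's axes at that moment; what a row does not reach only later rows make up. A row lasts 1/10 s, in which the tool goes at most 50 mm and 8.59 degrees, less where a joint would pass 70% of its speed; a pose out of reach is approached as far as the arm can. A call with a gripper value outside its range is refused whole. The fingers move at their own pace and stop on an object; the grip force is fixed at half the most. Time passes only in rows, so rows that repeat a pose let the fingers close. It gives the time, the measured TCP pose, the force, the opening and the grip force at its end, in the units of the state.
- ctrl.read_state(): the state, without advancing time (a new reading comes with each control period).
- ctrl.get_image(name): name is "scene" or "side" or "wrist"; returns a dict with "image" (420x560x3 uint8, red, green, blue), "range_z" (420x560 float32, mm along the optical axis (not along the pixel's ray), 0 where there is no reading), "vfov" (degrees; the focal length in pixels is half the picture's height over the tangent of half this angle, whatever the lens; pixels are square), "cx", "cy" (the principal point, pixels), "world_to_cam" (4x4, takes a point from world to camera coordinates). Camera axes: x right, y down, z forward; pixel columns grow to the right and rows downward; lengths in mm; the calibration is good to about 2 mm. A picture is of the moment at which its call begins.
- ctrl.finish_job(): hands the job in; it is judged then, once.
The state is a dict: "clock": time; "qpos": joint angles; "qd": joint speeds; "tau": joint torques, N m; "eef_pos": TCP position; "tool_rot": TCP orientation; "force": force on the tool from outside, world axes, zero at the start; "torque": the same for the moment, N m; "width": finger opening in mm; "gripper_force": force on a finger pad.
Only numpy, scipy, OpenCV 4.12 (cv2) and the standard library are available. Lean on these libraries where they do the work, as an engineer would, in place of code of your own. Each camera call takes 0.05 s, during which the arm holds its last target. There are 200 camera calls.

TASK

The steel flange lying in one pan of the balance should weigh 300 g. Check it: stand the two weights that make up 300 g upright in the empty pan, setting them down gently rather than dropping them, so that the beam comes level and is left to rest.

Things in the scene. Friction and masses are not known exactly. Their poses are not given: they have to be found in the camera images.
- weight_200: Four plain steel weights (cylinder, narrow neck, round knob on top) stand on the bench in changing order, 75 mm or more apart: 500 g (39 mm diameter, 68 tall), 200 g (29, 50 tall), 100 g (23, 40 tall), 20 g (14, 24 tall). This is the 200 g one: cylinder 34 mm high, knob 18 mm wide. Origin: centre of its underside, z up its axis. Grip it by the cylinder.
- weight_100: The 100 g one of those weights: cylinder 23 mm diameter and 27 mm high, above it the neck and a 15 mm knob, 40 mm tall in all. Origin at the centre of its underside, z up its axis. It can be gripped by the cylinder from any side.
- pan_top (a point): Centre of the upper face of the empty balance pan: flat round steel plate, no rim, 130 mm diameter. Face 90 mm above the bench with the beam level, 102 mm at the start. It stays horizontal and only moves up and down; where the weights stand in it does not matter. z up, y along the beam to the flange's pan, 240 mm away (flange 70 mm wide, 31 tall). Between them an index plate, 130 mm high.
- beam (a joint): Tilt of the balance beam, rad: 0 is level, positive with the weight pan down. Starts at its stop, about -0.1 (flange pan down, weight pan up); +0.1 is the other stop. It stays at the stop until within about 60 g of balance, then tilts about 0.017 rad per 10 g of difference; damped, it settles in about 2 s.
Things that resemble listed ones, but are neither listed nor needed, are in the scene too. Leave any orange look-alike of the weight_100 alone.

How it is judged:
By the outcome, as a careful person would: the job done as asked, in the order asked, and still so for the second after the job is handed in, with the robot touching nothing.
It also fails if it takes over 72 s, if anything falls off the work surface, if the arm or the gripper's body presses on something with over 40 N, if the wrist force passes 120 N, or if a joint passes its speed limit or range.

## Working session

There is one attempt and no reset: what is moved stays moved. The work goes in short steps, Python scripts to look and compute and a tool call to move; the robot and the scene stay as the last step left them, time stands still between calls to the robot, and variables do not carry over. Pictures are saved under pics/ and viewed, at most 10 in all, crops included, and the job is handed in when it is done.

Besides the shell and the picture viewer there is one more tool, called after ">>>" by a JSON object that holds its "op" and its "data". step_arm: Moves the arm, as the interface text tells. Its arguments: {"type":"object","properties":{"commands":{"type":"array"}},"required":["commands"]}

```bash
mkdir -p pics; cat > h.py <<'E'
from cell import ctrl
import numpy as np, cv2
def get(n):
    d=ctrl.get_image(n); return d
def pts(d):
    h,w=d["range_z"].shape; f=h/2/np.tan(np.radians(d["vfov"])/2)
    u,v=np.meshgrid(np.arange(w),np.arange(h)); z=d["range_z"]
    p=np.stack([(u-d["cx"])/f*z,(v-d["cy"])/f*z,z,np.ones_like(z)],-1)
    return (p@np.linalg.inv(d["world_to_cam"]).T)[...,:3]
def save(d,n): cv2.imwrite("pics/"+n,d["image"][...,::-1])
E
python3 - <<'E'
from h import *
for n in("scene","side"):
    d=get(n); save(d,n+"0.png"); np.savez(n+"0.npz",P=pts(d),I=d["image"])
a=[cv2.imread(f"pics/{n}0.png") for n in("scene","side")]
print(ctrl.read_state())
E
```

```text
{'clock': 0.1, 'qpos': array([-1.28478817,  0.62924866,  0.03843657,  1.51827008, -0.02697991,
        0.99634644, -0.02002762]), 'qd': array([ 0.00139583, -0.0023013 , -0.00083465, -0.00135856, -0.00111659,
       -0.00072704, -0.00039325]), 'tau': array([ 2.11619503e-03, -5.64540088e+01,  1.22995388e+00, -1.93972993e+01,
        1.12269621e-02,  5.55906721e-03, -3.16467049e-05]), 'eef_pos': array([223.76099944, 609.65636819, 230.48348893]), 'tool_rot': array([-3.13983814e+00,  3.00432236e-05,  2.78977440e+00]), 'force': array([ 0.18742826, -0.16701129,  0.19093595]), 'torque': array([-0.04499451,  0.01262562,  0.01216486]), 'gripper_force': 0.0, 'width': 85.09964522882619}
```

View pics/scene0.png

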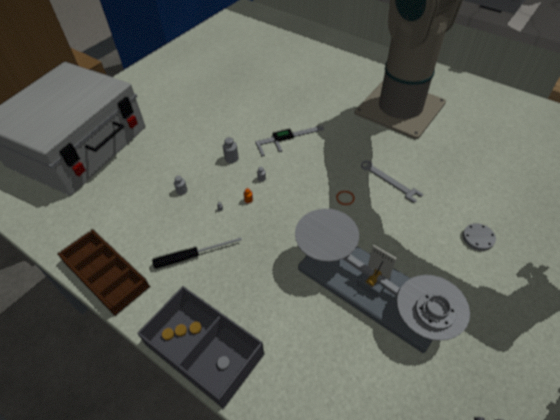

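View pics/side0.png

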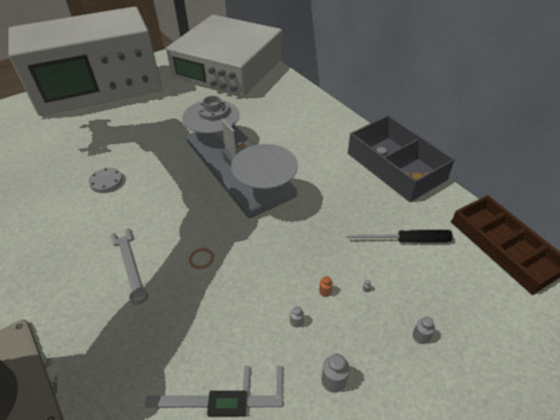

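The scene picture shows the 500 g weight at (230,150), the 200 g at (180,185), the 100 g at (261,174), the orange look-alike at (248,196), the 20 g at (220,206) and the empty pan at (327,235). In the side picture they are at (335,372), (425,330), (297,316), (326,286), (367,286) and (265,166).

```bash
cat > loc.py <<'E'
from h import *
from scipy import ndimage as nd
P={n:np.load(n+"0.npz")["P"] for n in("scene","side")}
for n,px in dict(scene=dict(w500=(230,152),w200=(180,186),w100=(261,175),orange=(248,197),w20=(220,206)),side=dict(w500=(335,375),w200=(425,331),w100=(297,318),orange=(326,288),w20=(367,286))).items():
    L,_=nd.label((P[n][...,2]>5)&(P[n][...,2]<95))
    for k,(u,v) in px.items():
        q=P[n][L==L[v,u]]; z=q[:,2]
        a=q[(z>3)&(z<.62*z.max())][:,:2]
        # circle fit with free centre, known radius
        r=dict(w500=19.5,w200=14.5,w100=11.5,orange=11.5,w20=7)[k]
        from scipy.optimize import least_squares
        cam=np.linalg.norm
        s=least_squares(lambda c:np.hypot(*(a-c).T)-r,q[z>.75*z.max()][:,:2].mean(0),loss="soft_l1").x
        print(n,k,L[v,u],len(q),z.max().round(1),"fit",s.round(1),"knob",q[z>.8*z.max()][:,:2].mean(0).round(1))
    u,v=dict(scene=(327,235),side=(265,166))[n]
    z0=P[n][v,u,2]; L,_=nd.label(abs(P[n][...,2]-z0)<4); q=P[n][L==L[v,u]]
    c,r=cv2.minEnclosingCircle(q[:,:2].astype(np.float32)); print(n,"pan",z0,c,r)
E
python3 loc.py
```

```text
scene w500 331 318 72.3 fit [ 452.1 -278.3] knob [ 455.6 -274.9]
scene w200 0 199835 800.5 fit [ 482.4 -108.5] knob [1034.1  332.1]
scene w100 438 113 43.6 fit [ 465.6 -165.7] knob [ 467.5 -163.6]
scene orange 514 118 44.1 fit [ 541.7 -147.5] knob [ 544.1 -145.5]
scene w20 577 40 25.8 fit [ 603.6 -186.6] knob [ 604.8 -185.1]
scene pan 104.02477111151643 (583.0631713867188, 98.90824890136719) 65.68489837646484
side w500 363 847 71.2 fit [ 452.1 -276. ] knob [ 450.2 -277.5]
side w200 354 440 53.5 fit [ 613.9 -303.5] knob [ 611.5 -304.4]
side w100 351 236 43.4 fit [ 465.2 -163.2] knob [ 463.8 -164.7]
side orange 335 217 43.9 fit [ 541.3 -145.3] knob [ 539.9 -146.9]
side w20 338 72 27.0 fit [ 603.2 -183.8] knob [ 601.6 -185. ]
side pan 104.17391397880328 (580.7548217773438, 100.26457214355469) 66.06355285644531
```

```bash
cat >> h.py <<'E'
from scipy.spatial.transform import Rotation as R
def to(x,y,z,yaw=2.79):
    s=ctrl.read_state(); r=R.from_euler("xyz",s["tool_rot"])
    d=r.inv().apply(np.array([x,y,z])-s["eef_pos"])/10
    t=(r.inv()*R.from_euler("xyz",[np.pi,0,yaw])).as_rotvec()
    print("at",s["eef_pos"].round(1),s["tool_rot"].round(3),"shift cm",d.round(2),"turn",t.round(3),"w",round(s["width"],1),"F",s["force"].round(1),"q",s["qpos"].round(2),"t",s["clock"])
E
python3 - <<'E'
from h import *
for n,(u,v) in dict(scene=(452,290),side=(196,121)).items():
    print(n,np.load(n+"0.npz")["P"][v-2:v+3,u-2:u+3].reshape(-1,3).mean(0))
to(614,-304.5,200)
E
```

```text
scene [545.48935377 355.8346353   79.71741668]
side [554.8721425  336.83575969  79.91796882]
at [223.8 609.7 230.5] [-3.14  0.    2.79] shift cm [-68.14 -72.36   3.18] turn [-0.002  0.    -0.   ] w 85.1 F [ 0.2 -0.2  0.2] q [-1.28  0.63  0.04  1.52 -0.03  1.   -0.02] t 0.1
```

>>> {"op": "step_arm", "data": {"commands": [-34,-36.2,1.5,0,0,0,0.6,-34,-36.2,1.5,0,0,0,0.6,-34,-36.2,1.5,0,0,0,0.6,-34,-36.2,1.5,0,0,0,0.6,-34,-36.2,1.5,0,0,0,0.6,-34,-36.2,1.5,0,0,0,0.6,-34,-36.2,1.5,0,0,0,0.6,-34,-36.2,1.5,0,0,0,0.6,-34,-36.2,1.5,0,0,0,0.6,-34,-36.2,1.5,0,0,0,0.6]}}

```text
clock: 1.1
eef_pos: [418.7, 151.0, 216.2]
tool_rot: [-3.141, -0.0, 2.789]
force: [1.5, -0.3, -0.1]
width: 51.5
gripper_force: 0.0
```

```bash
python3 -c "
from h import *
to(614,-304.5,200)"
```

```text
at [418.7 151.  216.2] [-3.141 -0.     2.789] shift cm [-34.04 -36.01   1.63] turn [-0.    -0.    -0.001] w 51.5 F [ 1.5 -0.3 -0.1] q [-0.46  0.36  0.07  2.08 -0.04  0.7   0.85] t 1.1
```

>>> {"op": "step_arm", "data": {"commands": [-34,-36,1.6,0,0,0,0.6,-34,-36,1.6,0,0,0,0.6,-34,-36,1.6,0,0,0,0.6,-34,-36,1.6,0,0,0,0.6,-34,-36,1.6,0,0,0,0.6,-34,-36,1.6,0,0,0,0.6,-34,-36,1.6,0,0,0,0.6,-34,-36,1.6,0,0,0,0.6,-34,-36,1.6,0,0,0,0.6,-34,-36,1.6,0,0,0,0.6]}}

```text
clock: 2.1
eef_pos: [613.6, -304.4, 199.7]
tool_rot: [-3.141, -0.001, 2.789]
force: [0.8, -0.4, -0.3]
width: 51.1
gripper_force: 0.0
```

>>> {"op": "step_arm", "data": {"commands": [0,0,0,0,0,0,0.6,0,0,0,0,0,0,0.6,0,0,0,0,0,0,0.6]}}

```text
clock: 2.4
eef_pos: [613.2, -300.1, 199.8]
tool_rot: [3.14, -0.002, 2.791]
force: [0.2, 0.1, -0.3]
width: 51.0
gripper_force: 0.0
```

```bash
python3 -c "
from h import *
d=get('wrist'); save(d,'wrist0.png'); P=pts(d); np.savez('wrist0.npz',P=P,I=d['image'])
m=(P[...,2]>8)&(P[...,2]<60)&(np.hypot(P[...,0]-614,P[...,1]+304)<30)
q=P[m]; print(len(q), q.max(0),q.min(0))
k=q[q[:,2]>40]; print('knob',k.mean(0),k[:,:2].min(0),k[:,:2].max(0))
to(614,-304.5,4)"
```

```text
965 [ 630.04118746 -290.41516437   51.52800006] [ 601.37482929 -318.5497381     8.04688179]
knob [ 615.0558455  -304.24798621   49.23191064] [ 607.12430112 -313.09618056] [ 624.47788218 -295.81560906]
at [ 613.4 -299.7  200.1] [ 3.140e+00 -1.000e-03  2.792e+00] shift cm [-0.24 -0.45 19.61] turn [ 0.001 -0.001  0.002] w 51.2 F [ 0.3  0.9 -0.1] q [ 0.37  0.71  0.08  1.45 -0.07  0.99  1.69] t 2.45
```

View pics/wrist0.png

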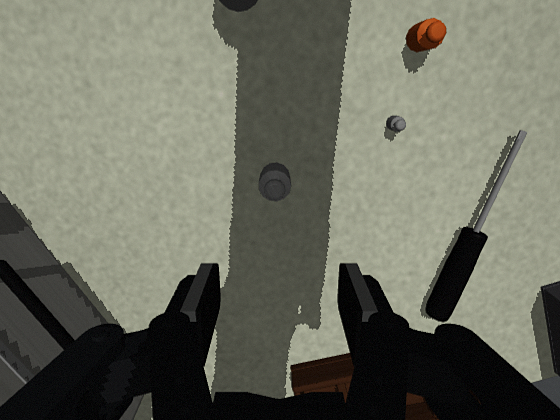

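The wrist picture shows the 200 g weight at (274,182) with nothing within finger reach; the 20 g weight is at (396,124) and the tray at (330,375). I'll descend partway, then check.

>>> {"op": "step_arm", "data": {"commands": [-0.3,-0.4,4,0,0,0,0.6,-0.3,-0.4,8,0,0,0,0.6,-0.3,-0.4,11,0,0,0,0.6,-0.3,-0.4,12.5,0,0,0,0.6,-0.3,-0.4,12.5,0,0,0,0.6,-0.3,-0.4,12.5,0,0,0,0.6,-0.3,-0.4,12.5,0,0,0,0.6]}}

```text
clock: 3.15
eef_pos: [616.4, -307.2, 77.5]
tool_rot: [-3.141, 0.004, 2.79]
force: [0.5, -0.2, -0.3]
width: 51.1
gripper_force: 0.0
```

```bash
python3 -c "
from h import *
to(615,-304.3,4)"
```

```text
at [ 616.4 -307.2   77.5] [-3.141  0.004  2.79 ] shift cm [0.26 0.22 7.35] turn [-0.     0.004  0.   ] w 51.1 F [ 0.5 -0.2 -0.3] q [ 0.38  0.86  0.07  1.52 -0.08  0.76  1.7 ] t 3.15
```

>>> {"op": "step_arm", "data": {"commands": [0.2,0.2,3,0,0,0,0.6,0.2,0.2,5,0,0,0,0.6,0.2,0.2,6.5,0,0,0,0.6,0.2,0.2,7.2,0,0,0,0.6,0.2,0.2,7.2,0,0,0,0.6,0.2,0.2,7.2,0,0,0,0.6]}}

```text
clock: 3.75
eef_pos: [614.5, -304.6, 4.3]
tool_rot: [-3.141, 0.002, 2.79]
force: [0.2, -0.7, 0.4]
width: 51.1
gripper_force: 0.0
```

```bash
python3 -c "
from h import *
to(615,-304.3,4)"
```

```text
at [ 614.5 -304.6    4.3] [-3.141e+00  2.000e-03  2.790e+00] shift cm [-0.03  0.05  0.03] turn [-0.     0.002 -0.   ] w 51.1 F [ 0.2 -0.7  0.4] q [ 0.39  0.95  0.06  1.55 -0.08  0.64  1.71] t 3.75
```

>>> {"op": "step_arm", "data": {"commands": [0,0,0,0,0,0,0.4,0,0,0,0,0,0,0.3,0,0,0,0,0,0,0.2,0,0,0,0,0,0,0.1,0,0,0,0,0,0,0,0,0,0,0,0,0,0,0,0,0,0,0,0,0]}}

```text
clock: 4.45
eef_pos: [614.6, -304.5, 4.7]
tool_rot: [-3.141, 0.002, 2.79]
force: [-0.9, 0.8, 6.3]
width: 27.3
gripper_force: 59.2
```

>>> {"op": "step_arm", "data": {"commands": [0,0,-1,0,0,0,0,0,0,-4,0,0,0,0,0,0,-8,0,0,0,0,0,0,-13,0,0,0,0,0,0,-17,0,0,0,0,0,0,-18,0,0,0,0,0,0,-18,0,0,0,0]}}

```text
clock: 5.15
eef_pos: [614.5, -304.5, 185.5]
tool_rot: [-3.141, 0.004, 2.79]
force: [0.7, -1.4, -2.1]
width: 27.2
gripper_force: 59.4
```

```bash
python3 -c "
from h import *
ax=np.array([np.cos(2.79),np.sin(2.79)]); c=np.array([582,99.5]); print(c+26*ax,c-26*ax)
to(*(c+26*ax),180)"
```

```text
[557.59053949 108.45423015] [606.40946051  90.54576985]
at [ 614.5 -304.5  185.5] [-3.141  0.004  2.79 ] shift cm [19.58 36.81  0.47] turn [-0.     0.004 -0.   ] w 27.2 F [ 0.7 -1.4 -2.1] q [ 0.37  0.73  0.08  1.46 -0.07  0.96  1.69] t 5.15
```

>>> {"op": "step_arm", "data": {"commands": [2,3.7,0.2,0,0,0,0,4.2,7.9,0.3,0,0,0,0,6.4,12,0.4,0,0,0,0,8.6,16.2,0.4,0,0,0,0,10.8,20.3,0.4,0,0,0,0,13,24.5,0.4,0,0,0,0,15.2,28.6,0.4,0,0,0,0,17.4,32.7,0.4,0,0,0,0,19,35.7,0.4,0,0,0,0,19.6,36.8,0.4,0,0,0,0]}}

```text
clock: 6.15
eef_pos: [553.6, 114.1, 176.9]
tool_rot: [-3.141, -0.006, 2.796]
force: [-0.4, -0.2, -1.7]
width: 27.1
gripper_force: 59.5
```

>>> {"op": "step_arm", "data": {"commands": [0,0,0,0,0,0,0,0,0,0,0,0,0,0,0,0,0,0,0,0,0,0,0,0,0,0,0,0]}}

```text
clock: 6.55
eef_pos: [556.8, 106.6, 179.1]
tool_rot: [-3.141, 0.0, 2.787]
force: [-0.2, 0.0, -1.6]
width: 27.1
gripper_force: 59.5
```

```bash
python3 - <<'E'
from h import *
from scipy import ndimage as nd
d=get("side"); save(d,"side1.png"); P=pts(d); q=P[150:185,245:290].reshape(-1,3); q=q[abs(q[:,2]-103)<5]; print("pan z",np.median(q[:,2]))
to(557.6,108.5,107)
E
```

```text
pan z 103.57357161910602
at [556.8 107.  179.2] [-3.141  0.     2.787] shift cm [-0.02  0.17  7.22] turn [-0.001  0.    -0.003] w 27.2 F [ 0.2 -1.  -2.3] q [-0.31  0.58  0.11  1.81 -0.09  0.76  1.06] t 6.6
```

View pics/side1.png

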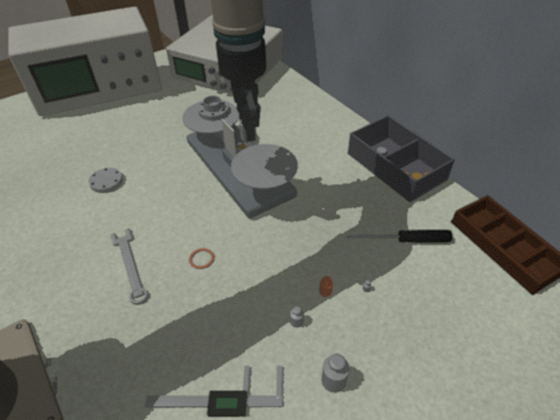

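The side picture shows the gripper holding the 200 g weight above the pan, weight near (248,132), with the pan at (265,166) clear. Next I'll lower it slowly.

>>> {"op": "step_arm", "data": {"commands": [0,0.1,2,0,0,0,0,0,0.1,4,0,0,0,0,0,0.1,5.5,0,0,0,0,0,0.1,6.3,0,0,0,0,0,0.1,6.8,0,0,0,0,0,0.1,6.9,0,0,0,0,0,0.1,6.9,0,0,0,0,0,0.1,6.9,0,0,0,0]}}

```text
clock: 7.4
eef_pos: [557.5, 109.9, 111.0]
tool_rot: [3.141, 0.001, 2.79]
force: [0.1, 0.3, -2.1]
width: 27.2
gripper_force: 59.5
```

```bash
python3 -c "
from h import *
to(557.6,108.5,106.7)"
```

```text
at [557.5 109.9 111. ] [3.141e+00 1.000e-03 2.790e+00] shift cm [-0.06 -0.12  0.43] turn [ 0.001  0.001 -0.   ] w 27.2 F [ 0.1  0.3 -2.1] q [-0.3   0.67  0.09  1.86 -0.1   0.61  1.07] t 7.4
```

>>> {"op": "step_arm", "data": {"commands": [0,0,0.1,0,0,0,0,0,0,0.2,0,0,0,0,0,0,0.3,0,0,0,0,0,0,0.3,0,0,0,0]}}

```text
clock: 7.8
eef_pos: [556.8, 109.9, 107.2]
tool_rot: [-3.142, -0.0, 2.79]
force: [-0.7, -0.2, -1.8]
width: 27.3
gripper_force: 59.5
```

>>> {"op": "step_arm", "data": {"commands": [0,0,0.05,0,0,0,0,0,0,0.1,0,0,0,0,0,0,0.1,0,0,0,0]}}

```text
clock: 8.1
eef_pos: [557.0, 109.9, 106.4]
tool_rot: [3.141, 0.0, 2.79]
force: [-0.3, 0.2, 1.1]
width: 27.3
gripper_force: 59.6
```

Contact made; releasing.

>>> {"op": "step_arm", "data": {"commands": [0,0,0,0,0,0,0.35,0,0,0,0,0,0,0.4,0,0,0,0,0,0,0.5,0,0,0,0,0,0,0.55,0,0,0,0,0,0,0.55]}}

```text
clock: 8.6
eef_pos: [557.0, 109.8, 106.3]
tool_rot: [3.142, 0.0, 2.79]
force: [-1.3, 0.3, 0.8]
width: 47.0
gripper_force: 0.0
```

>>> {"op": "step_arm", "data": {"commands": [0,0,-1,0,0,0,0.55,0,0,-3,0,0,0,0.55,0,0,-6,0,0,0,0.55,0,0,-9,0,0,0,0.55,0,0,-10,0,0,0,0.55,0,0,-10,0,0,0,0.55,0,0,-10,0,0,0,0.55]}}

```text
clock: 9.3
eef_pos: [556.3, 109.8, 205.7]
tool_rot: [-3.141, -0.001, 2.79]
force: [-0.4, 0.2, -0.5]
width: 46.9
gripper_force: 0.0
```

```bash
python3 -c "
from h import *
to(465.4,-164.4,150)"
```

```text
at [556.3 109.8 205.7] [-3.141e+00 -1.000e-03  2.790e+00] shift cm [ -0.92 -28.87   5.58] turn [-0.001 -0.001 -0.   ] w 46.9 F [-0.4  0.2 -0.5] q [-0.32  0.54  0.12  1.78 -0.08  0.82  1.05] t 9.3
```

>>> {"op": "step_arm", "data": {"commands": [-0.1,-4,0,0,0,0,0.55,-0.3,-8.5,0,0,0,0,0.55,-0.4,-13,0,0,0,0,0.55,-0.6,-17.5,1,0,0,0,0.55,-0.7,-22,3,0,0,0,0.55,-0.9,-26,5,0,0,0,0.55,-0.9,-28.9,5.6,0,0,0,0.55,-0.9,-28.9,5.6,0,0,0,0.55,-0.9,-28.9,5.6,0,0,0,0.55,-0.9,-28.9,5.6,0,0,0,0.55]}}

```text
clock: 10.3
eef_pos: [466.0, -163.1, 149.8]
tool_rot: [3.141, -0.001, 2.792]
force: [0.0, 0.1, 0.5]
width: 47.0
gripper_force: 0.0
```

```bash
python3 -c "
from h import *
d=get('wrist'); P=pts(d)
m=(P[...,2]>27)&(P[...,2]<50)&(np.hypot(P[...,0]-465,P[...,1]+164)<25)
k=P[m]; print('knob',len(k),k.mean(0),k.min(0),k.max(0))
d=get('side'); save(d,'side2.png')
to(465.4,-164.4,50)"
```

```text
knob 580 [ 465.34205439 -163.62177284   34.07978933] [ 456.37183949 -174.88066959   27.00022809] [ 477.8974158  -153.38119542   41.94415275]
at [ 466.4 -163.   150.2] [ 3.141 -0.     2.792] shift cm [ 0.04 -0.17 10.02] turn [ 0.001 -0.     0.002] w 47.2 F [0.2 0.5 0.7] q [ 0.22  0.53  0.09  2.03 -0.08  0.58  1.59] t 10.4
```

View pics/side2.png

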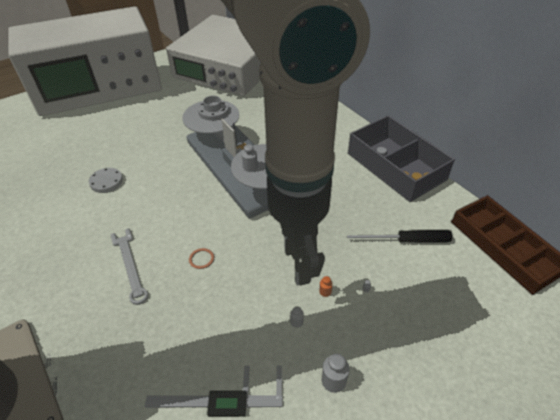

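The 200 g weight stands upright on the pan at (250,155), and the gripper is above the 100 g weight at (297,316). The orange one at (326,286) is clear of it.

>>> {"op": "step_arm", "data": {"commands": [0,-0.1,3,0,0,0,0.55,0,-0.1,6,0,0,0,0.55,0,-0.1,9,0,0,0,0.55,0,-0.1,11,0,0,0,0.55,0,-0.1,12,0,0,0,0.55,0,-0.1,12,0,0,0,0.55,0,-0.1,12,0,0,0,0.55]}}

```text
clock: 11.1
eef_pos: [466.1, -165.2, 30.9]
tool_rot: [3.141, 0.001, 2.791]
force: [-0.1, 0.3, 0.0]
width: 46.7
gripper_force: 0.0
```

```bash
python3 -c "
from h import *
to(465.4,-164.2,4)"
```

```text
at [ 466.1 -165.2   30.9] [3.141e+00 1.000e-03 2.791e+00] shift cm [0.11 0.07 2.69] turn [0.    0.001 0.001] w 46.7 F [-0.1  0.3  0. ] q [ 0.25  0.75  0.05  2.09 -0.11  0.3   1.61] t 11.1
```

>>> {"op": "step_arm", "data": {"commands": [0.1,0.1,0.8,0,0,0,0.55,0.1,0.1,1.5,0,0,0,0.55,0.1,0.1,1.7,0,0,0,0.55,0.1,0.1,1.7,0,0,0,0.55]}}

```text
clock: 11.5
eef_pos: [464.6, -164.2, 13.0]
tool_rot: [-3.142, -0.001, 2.79]
force: [-0.2, -0.7, 0.1]
width: 47.1
gripper_force: 0.0
```

```bash
python3 -c "
from h import *
to(465.4,-164.2,4)"
```

```text
at [ 464.6 -164.2   13. ] [-3.142e+00 -1.000e-03  2.790e+00] shift cm [-0.08  0.03  0.9 ] turn [-0.    -0.001 -0.   ] w 47.1 F [-0.2 -0.7  0.1] q [ 0.25  0.78  0.04  2.1  -0.12  0.26  1.62] t 11.5
```

>>> {"op": "step_arm", "data": {"commands": [0,0,0.2,0,0,0,0.55,0,0,0.4,0,0,0,0.55,0,0,0.6,0,0,0,0.55,0,0,0.8,0,0,0,0.55,0,0,0.8,0,0,0,0.55]}}

```text
clock: 12.0
eef_pos: [464.7, -164.1, 5.0]
tool_rot: [-3.142, -0.0, 2.79]
force: [0.1, 0.3, 0.1]
width: 47.0
gripper_force: 0.0
```

>>> {"op": "step_arm", "data": {"commands": [0,0,0,0,0,0,0.4,0,0,0,0,0,0,0.3,0,0,0,0,0,0,0.2,0,0,0,0,0,0,0.1,0,0,0,0,0,0,0,0,0,0,0,0,0,0,0,0,0,0,0,0,0]}}

```text
clock: 12.7
eef_pos: [464.9, -164.3, 5.6]
tool_rot: [3.142, 0.0, 2.79]
force: [-1.4, 0.6, 5.8]
width: 20.9
gripper_force: 58.9
```

```bash
python3 -c "
from h import *
to(465.4,-164.2,4)"
```

```text
at [ 464.9 -164.3    5.6] [3.142 0.    2.79 ] shift cm [-0.05  0.02  0.16] turn [ 0.  0. -0.] w 20.9 F [-1.4  0.6  5.8] q [ 0.25  0.8   0.04  2.1  -0.13  0.24  1.62] t 12.7
```

>>> {"op": "step_arm", "data": {"commands": [0,0,-1,0,0,0,0,0,0,-4,0,0,0,0,0,0,-8,0,0,0,0,0,0,-13,0,0,0,0,0,0,-17,0,0,0,0,0,0,-19,0,0,0,0,0,0,-19,0,0,0,0]}}

```text
clock: 13.4
eef_pos: [466.7, -164.8, 198.7]
tool_rot: [3.141, 0.007, 2.79]
force: [0.3, 0.5, -1.6]
width: 20.8
gripper_force: 58.9
```

```bash
python3 -c "
from h import *
to(606.4,90.5,195)"
```

```text
at [ 466.7 -164.8  198.7] [3.141 0.007 2.79 ] shift cm [-4.31 28.78  0.41] turn [ 0.001  0.007 -0.   ] w 20.8 F [ 0.3  0.5 -1.6] q [ 0.2   0.45  0.12  1.99 -0.08  0.7   1.59] t 13.4
```

>>> {"op": "step_arm", "data": {"commands": [-0.4,3,0.2,0,0,0,0,-1,7,0.3,0,0,0,0,-1.7,11.5,0.4,0,0,0,0,-2.4,16,0.4,0,0,0,0,-3.1,20.5,0.4,0,0,0,0,-3.7,25,0.4,0,0,0,0,-4.2,28,0.4,0,0,0,0,-4.3,28.8,0.4,0,0,0,0,-4.3,28.8,0.4,0,0,0,0,-4.3,28.8,0.4,0,0,0,0]}}

```text
clock: 14.4
eef_pos: [603.3, 89.3, 190.4]
tool_rot: [-3.139, -0.002, 2.788]
force: [-0.4, -0.9, -1.1]
width: 20.8
gripper_force: 58.9
```

>>> {"op": "step_arm", "data": {"commands": [0,0,1,0,0,0,0,0,0,3,0,0,0,0,0,0,5,0,0,0,0,0,0,6,0,0,0,0,0,0,6,0,0,0,0,0,0,6,0,0,0,0]}}

```text
clock: 15.0
eef_pos: [604.6, 90.6, 131.6]
tool_rot: [-3.141, 0.0, 2.789]
force: [0.6, -0.3, -1.2]
width: 21.1
gripper_force: 58.9
```

```bash
python3 - <<'E'
from h import *
d=get("side"); P=pts(d); a,b=P[...,0],P[...,1]
q=P[(np.hypot(a-582,b-99.5)<60)&(abs(P[...,2]-100)<8)]; print("pan",np.median(q[:,2]))
k=P[(np.hypot(a-560,b-107)<20)&(P[...,2]>143)&(P[...,2]<160)]; print("200 knob",len(k),k.mean(0))
cv2.imwrite("pics/side3.png",cv2.resize(d["image"][60:220,150:350,::-1],None,fx=3,fy=3))
to(606.4,90.5,108)
E
```

```text
pan 103.54550106798263
200 knob 65 [553.91517941 107.3992433  151.69670991]
at [605.   90.9 132. ] [3.141e+00 1.000e-03 2.789e+00] shift cm [-0.14  0.01  2.4 ] turn [ 0.001  0.001 -0.001] w 21.1 F [-0.3  0.7 -0.5] q [-0.27  0.69  0.12  1.72 -0.11  0.73  1.12] t 15.05
```

View pics/side3.png

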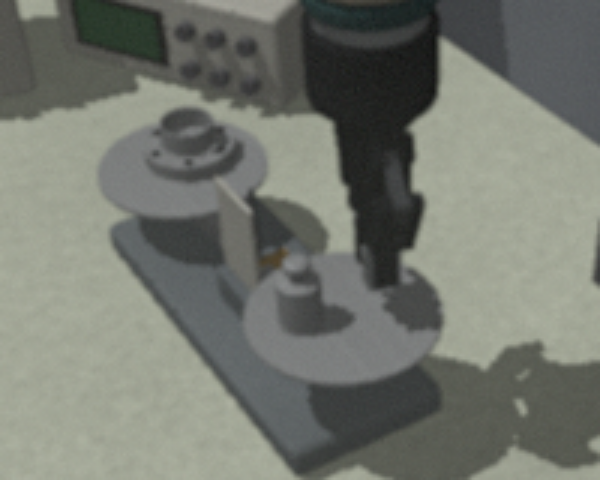

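The crop shows the 200 g weight upright at (298,295) on the pan, with the 100 g held at (383,265) above free pan. I'll lower it slowly through contact to level height.

>>> {"op": "step_arm", "data": {"commands": [0,0,0.5,0,0,0,0,0,0,1,0,0,0,0,0,0,1.5,0,0,0,0,0,0,1.8,0,0,0,0,0,0,2,0,0,0,0,0,0,2.2,0,0,0,0,0,0,2.3,0,0,0,0,0,0,2.4,0,0,0,0,0,0,2.5,0,0,0,0,0,0,2.5,0,0,0,0]}}

```text
clock: 16.05
eef_pos: [604.4, 91.3, 106.3]
tool_rot: [3.142, -0.0, 2.79]
force: [-0.0, -0.1, -0.9]
width: 20.4
gripper_force: 59.0
```

>>> {"op": "step_arm", "data": {"commands": [0,0,0.1,0,0,0,0,0,0,0.2,0,0,0,0,0,0,0.3,0,0,0,0,0,0,0.4,0,0,0,0,0,0,0.5,0,0,0,0,0,0,0.6,0,0,0,0,0,0,0.7,0,0,0,0,0,0,0.8,0,0,0,0,0,0,0.9,0,0,0,0,0,0,1,0,0,0,0]}}

```text
clock: 17.05
eef_pos: [604.6, 91.3, 96.3]
tool_rot: [3.141, 0.0, 2.79]
force: [0.5, -0.1, -0.1]
width: 21.1
gripper_force: 59.0
```

```bash
cat > pan.py <<'E'
from h import *
for n in("side",):
    d=get(n); P=pts(d); a,b=P[...,0],P[...,1]
    q=P[(np.hypot(a-582,b-99.5)<60)&(abs(P[...,2]-97)<11)]; print("pan",np.median(q[:,2]))
    cv2.imwrite("pics/side4.png",cv2.resize(d["image"][60:220,150:350,::-1],None,fx=3,fy=3))
to(606.4,90.5,95.6)
E
python3 pan.py
```

```text
pan 92.2490634447363
at [604.4  91.3  96. ] [-3.142 -0.     2.79 ] shift cm [-0.21 -0.01  0.04] turn [-0. -0. -0.] w 20.9 F [ 0.3 -0.4 -0.1] q [-0.26  0.74  0.11  1.75 -0.12  0.66  1.13] t 17.1
```

>>> {"op": "step_arm", "data": {"commands": [0,0,0.05,0,0,0,0,0,0,0.05,0,0,0,0,0,0,0.05,0,0,0,0,0,0,0.05,0,0,0,0.28,0,0,0.05,0,0,0,0.32,0,0,0.05,0,0,0,0.38,0,0,0.05,0,0,0,0.45,0,0,0.05,0,0,0,0.5,0,0,0.05,0,0,0,0.5]}}

```text
clock: 18.0
eef_pos: [604.4, 91.3, 95.8]
tool_rot: [-3.142, -0.0, 2.79]
force: [-0.1, -1.5, 0.0]
width: 42.5
gripper_force: 0.0
```

>>> {"op": "step_arm", "data": {"commands": [0,0,-0.5,0,0,0,0.5,0,0,-2,0,0,0,0.5,0,0,-5,0,0,0,0.5,0,0,-9,0,0,0,0.5,0,0,-13,0,0,0,0.5,0,0,-16,0,0,0,0.5,0,0,-18,0,0,0,0.5,0,0,-18,0,0,0,0.5]}}

```text
clock: 18.8
eef_pos: [606.5, 91.5, 280.6]
tool_rot: [3.137, 0.007, 2.79]
force: [0.2, -0.2, 0.4]
width: 42.7
gripper_force: 0.0
```

>>> {"op": "step_arm", "data": {"commands": [0,0,0,0,0,0,0.5,0,0,0,0,0,0,0.5,0,0,0,0,0,0,0.5,0,0,0,0,0,0,0.5,0,0,0,0,0,0,0.5,0,0,0,0,0,0,0.5,0,0,0,0,0,0,0.5,0,0,0,0,0,0,0.5,0,0,0,0,0,0,0.5,0,0,0,0,0,0,0.5]}}

```text
clock: 19.8
eef_pos: [604.4, 91.3, 275.8]
tool_rot: [3.142, 0.0, 2.79]
force: [0.7, -0.4, -0.9]
width: 42.8
gripper_force: 0.0
```

>>> {"op": "step_arm", "data": {"commands": [0,0,0,0,0,0,0.5,0,0,0,0,0,0,0.5,0,0,0,0,0,0,0.5,0,0,0,0,0,0,0.5,0,0,0,0,0,0,0.5,0,0,0,0,0,0,0.5,0,0,0,0,0,0,0.5,0,0,0,0,0,0,0.5,0,0,0,0,0,0,0.5,0,0,0,0,0,0,0.5]}}

```text
clock: 20.8
eef_pos: [604.4, 91.3, 275.8]
tool_rot: [-3.142, -0.0, 2.79]
force: [-0.3, 0.0, 0.3]
width: 43.0
gripper_force: 0.0
```

```bash
python3 pan.py
```

```text
pan 90.67325979991341
at [604.4  91.3 275.8] [-3.142 -0.     2.79 ] shift cm [-2.100e-01 -1.000e-02  1.802e+01] turn [-0. -0. -0.] w 42.6 F [-0.9 -0.7  0. ] q [-0.29  0.53  0.15  1.58 -0.09  1.04  1.1 ] t 20.85
```

View pics/side4.png

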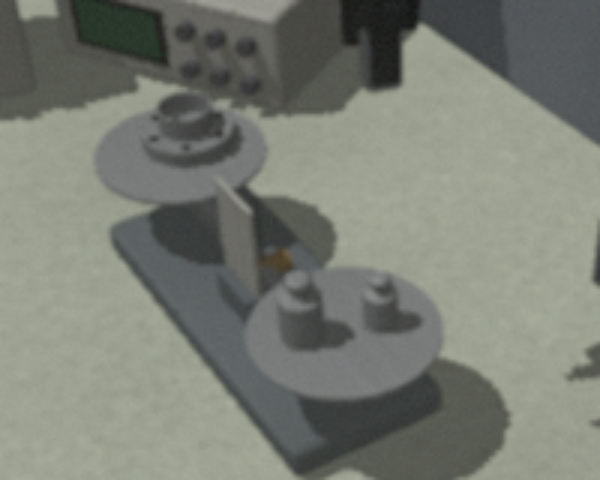

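The crop shows both weights upright on the pan at (300,310) and (380,302), with the arm clear. I'll let it settle for another second and compare the heights of both pans.

>>> {"op": "step_arm", "data": {"commands": [0,0,0,0,0,0,0.5,0,0,0,0,0,0,0.5,0,0,0,0,0,0,0.5,0,0,0,0,0,0,0.5,0,0,0,0,0,0,0.5,0,0,0,0,0,0,0.5,0,0,0,0,0,0,0.5,0,0,0,0,0,0,0.5,0,0,0,0,0,0,0.5,0,0,0,0,0,0,0.5]}}

```text
clock: 21.85
eef_pos: [604.5, 91.3, 275.8]
tool_rot: [3.142, 0.0, 2.79]
force: [-0.0, 0.3, 0.3]
width: 43.0
gripper_force: 0.0
```

```bash
python3 - <<'E'
from h import *
for n in("side","scene"):
    P=pts(get(n)); a,b,z=P[...,0],P[...,1],P[...,2]; r=[]
    for c in((582,99.5),(550,338)):
        q=z[(np.hypot(a-c[0],b-c[1])<60)&(abs(z-91)<9)]; h,e=np.histogram(q,36); i=h.argmax(); r.append(np.median(q[abs(q-e[i])<1.5]))
    print(n,np.round(r,2))
E
```

```text
side [90.44 92.85]
scene [90.23 92.59]
```

>>> {"op": "step_arm", "data": {"commands": [0,0,0,0,0,0,0.5,0,0,0,0,0,0,0.5,0,0,0,0,0,0,0.5,0,0,0,0,0,0,0.5,0,0,0,0,0,0,0.5,0,0,0,0,0,0,0.5,0,0,0,0,0,0,0.5,0,0,0,0,0,0,0.5,0,0,0,0,0,0,0.5,0,0,0,0,0,0,0.5]}}

```text
clock: 22.95
eef_pos: [604.4, 91.3, 275.8]
tool_rot: [3.142, -0.0, 2.79]
force: [0.3, -0.5, -0.8]
width: 42.8
gripper_force: 0.0
```

```bash
python3 - <<'E'
from h import *
for n in("side","scene"):
    P=pts(get(n)); a,b,z=P[...,0],P[...,1],P[...,2]; r=[]
    for c in((582,99.5),(550,338)):
        q=z[(np.hypot(a-c[0],b-c[1])<60)&(abs(z-91)<9)]; h,e=np.histogram(q,36); i=h.argmax(); r.append(np.median(q[abs(q-e[i])<1.5]))
    print(n,np.round(r,2))
E
```

```text
side [90.57 92.78]
scene [90.07 92.74]
```

Steady and at rest: about 0.01 rad from level (roughly 6 g), which fits the stated mass uncertainty.

```bash
python3 -c "
from h import *
print(ctrl.finish_job())"
```

```text
the job is handed in; nothing more can be done
None
```

The 200 g and 100 g weights stand upright in the balance pan, set down gently; the beam is at rest, about 0.01 rad from level (weight side roughly 6 g heavier), with the arm clear, and the job is handed in, though no verdict came back.

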